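# Pack the spice gift tray

## Robot

A 6-joint arm with a two-finger parallel gripper is mounted at the origin on the work surface. World frame = base frame: x ahead of the robot, y to its left, z up, the work surface at z = 0. Lengths are in m, angles in rad, forces in N, time in s.
With the tool pointing down it reaches from about 0.375 to 0.975 m from the base axis. Payload 3.8 kg.
Tool frame: the origin (TCP) lies at the very end of the fingers, on their centre line; the grasp point (between the pads) lies 19 mm behind it (bot.pinch_z is the distance from the TCP to the grasp point, in m); x points along the fingers, y is the direction in which the jaws open and shut, and the axes are right-handed (so a half turn about x gives the same grasp; the last joint's range is limited). The gripper opens to 85 mm and grips with 20 to 120 N. Pads are 22 mm wide; open, the fingers measure 114 mm over their backs; the gripper's body (76 mm by 85 mm) begins 54 mm behind the grasp point. The pads swing forward as they close: fully open they stand 13 mm farther back than shut.
Start: joints at [-0.037, 0.264, 1.604, -0, 1.274, -0.037], TCP at [0.675, -0, 0.209] pointing down, gripper open.
Joint ranges: [-2.63, 2.63], [-0.94, 2.18], [0.31, 2.57], [-1.31, 4.45], [0, 2.66], [-2.55, 2.55]. Speed limits (rad/s): [2.57, 2.57, 3.14, 3.14, 3.14, 3.14].

## Interface

Orientations are given as a rotation vector (axis times angle).
In Python, from workcell import monitor, imaging, finish_job, bot gives the robot as it stands.
- The arm moves only by the tool jog_arm, never from a script. Its argument "rows" is a list of rows, each a list of 7 numbers: the shift along the tool's x, y, z in m, then the turn, a rotation vector about the tool's x, y, z in rad, then the opening in per cent of the stroke, from 0 (shut) to 100 (fully open). A call has 1 to 20 rows; each row is the pose to reach, as a shift and turn from the pose measured when the call began, along the tool's axes at that moment; what a row does not reach only later rows make up. A row lasts 1/10 s, in which the tool goes at most 50 mm and 8.59 degrees, less where a joint would pass 70% of its speed; a pose out of reach is approached as far as the arm can. A call with a gripper value outside its range is refused whole. The fingers move at their own pace and stop on an object; "force" is the grip in N (left out, the last holds). Time passes only in rows, so rows that repeat a pose let the fingers close. It gives the time, the measured TCP pose, the force and the opening at its end, in the units of the state.
- monitor.read_state(): the state, without advancing time (a new reading comes with each control period).
- imaging.read_camera(name): name is "scene" or "side" or "wrist"; returns the picture (420x560x3 uint8, blue, green, red); there is no depth.
- imaging.camera_params(name): a dict with "fx", "fy", "cx", "cy" (pixels), "T" (4x4, takes a point from camera to world coordinates); the wrist camera has in their place "T_tool_cam" (4x4, takes a point from camera to tool coordinates, whose origin is the TCP and whose axes are the tool frame's). Camera axes: x right, y down, z forward; pixel columns grow to the right and rows downward; lengths in m; the calibration is good to about 2 mm. The wrist camera is an equidistant fisheye: a pixel r from the principal point sees the ray r / f radians off the axis. A picture is of the moment at which its call begins: read the wrist's pose just before it. camera_params takes no time and is no camera call.
- finish_job(): hands the job in, once; it reports no verdict.
The state is a dict: "time": time; "q": joint angles; "joint_vel": joint speeds; "joint_torque": joint torques, N m; "tool_pos": TCP position; "tcp_rot": TCP orientation; "wrist_force": force on the tool from outside, world axes, zero at the start; "torque": the same for the moment, N m; "width": opening from 0.0 (shut) to 1.0 (fully open).
Only numpy, scipy, OpenCV 4.12 (cv2) and the standard library are available. Lean on these libraries where they do the work, as an engineer would, in place of code of your own. Each camera call takes 0.05 s, during which the arm holds its last target. There are 200 camera calls.

## Task

Pack the customer's gift tray: stand the three spice jars with plain lids (red, green and yellow) upright in the tray, each in the middle of the compartment whose mat has the colour of its lid, and let go of them. Do not tip the jars over on the way, and leave the two sample jars with the white sticker on the lid, the incense burner and the brass mortar where they are.

Things in the scene. Friction and masses are not known exactly. Their poses are not given: they have to be found in the camera images.
- red_jar_center (a point): Jar for the gift tray: plain red lid with nothing on it. A spice jar standing upright, round, 76 mm tall, widest diameter 50 mm (the coloured body, lowest 54 mm), lid diameter 48 mm from 58 mm up to the top, about 150 g; this point is its centre, 38 mm above its underside; z axis up along the jar; its yaw means nothing.
- green_jar_center (a point): Jar for the gift tray: plain green lid with nothing on it. A spice jar standing upright, round, 76 mm tall, widest diameter 50 mm (the coloured body, lowest 54 mm), lid diameter 48 mm from 58 mm up to the top, about 150 g; this point is its centre, 38 mm above its underside; z axis up along the jar; its yaw means nothing.
- yellow_jar_center (a point): Jar for the gift tray: plain yellow lid with nothing on it. A spice jar standing upright, round, 76 mm tall, widest diameter 50 mm (the coloured body, lowest 54 mm), lid diameter 48 mm from 58 mm up to the top, about 150 g; this point is its centre, 38 mm above its underside; z axis up along the jar; its yaw means nothing.
- red_liner: Red mat, 74 x 74 x 2 mm, on the floor of one of the 3 compartments of the fixed dark wooden tray; the colours' order varies. Origin: centre of its underside, 6 mm above the counter (top at 8 mm). Compartments 76 x 76 mm inside, 82 mm apart between centres, in one row along the mats' y axis (x runs across the row); walls 6 mm thick, tops 22 mm above the counter; tray 88 x 252 mm.
- green_liner: Green mat, 74 x 74 x 2 mm, on the floor of one of the 3 compartments of the fixed dark wooden tray; the colours' order varies. Origin: centre of its underside, 6 mm above the counter (top at 8 mm). Compartments 76 x 76 mm inside, 82 mm apart between centres, in one row along the mats' y axis (x runs across the row); walls 6 mm thick, tops 22 mm above the counter; tray 88 x 252 mm.
- yellow_liner: Yellow mat, 74 x 74 x 2 mm, on the floor of one of the 3 compartments of the fixed dark wooden tray; the colours' order varies. Origin: centre of its underside, 6 mm above the counter (top at 8 mm). Compartments 76 x 76 mm inside, 82 mm apart between centres, in one row along the mats' y axis (x runs across the row); walls 6 mm thick, tops 22 mm above the counter; tray 88 x 252 mm.
- red_sample_center (a point): Shop sample, not part of the order: red lid like the others, but with a white round sticker (32 mm) on top and a white paper band round the body. Otherwise the same: a spice jar standing upright, round, 76 mm tall, widest diameter 50 mm (the coloured body, lowest 54 mm), lid diameter 48 mm from 58 mm up to the top, about 150 g; this point is its centre, 38 mm above its underside; z axis up along the jar; its yaw means nothing.
- green_sample_center (a point): Shop sample, not part of the order: green lid like the others, but with a white round sticker (32 mm) on top and a white paper band round the body. Otherwise the same: a spice jar standing upright, round, 76 mm tall, widest diameter 50 mm (the coloured body, lowest 54 mm), lid diameter 48 mm from 58 mm up to the top, about 150 g; this point is its centre, 38 mm above its underside; z axis up along the jar; its yaw means nothing.
- burner_center (a point): Bystander: small red clay incense burner with a white rim and a waist, 74 mm tall, 68 mm in diameter, loose on the counter beside one end of the tray; this point is on its axis, 37 mm up.
- mortar_center (a point): Bystander: brass mortar, 65 mm tall, 68 mm in diameter, with a pestle leaning out to 101 mm height, loose on the counter beside the other end of the tray; this point is on its axis, 32.5 mm up.
Mind the look-alikes: they are no part of the job. Of the things shaped like the part that bears mortar_center, the brass one is meant.

How it is judged:
At the end, for the whole second after the job is handed in: Each plain-lid jar upright (0.1 rad) and at rest (under 20 mm/s) on the mat of its colour, within 15 mm of its middle, its centre 41 to 51 mm above the counter; samples, burner and mortar upright (0.2 rad) and within 20 mm of where they started (horizontal distance between red_jar_center and red_liner below 0.015 m and height (world z) of red_jar_center between 0.041 and 0.051 m and angle between each of red_jar_center, green_jar_center, yellow_jar_center's own z axis and vertical below 0.1 rad and linear speed of each of red_jar, green_jar, yellow_jar below 0.02 m/s and horizontal distance between green_jar_center and green_liner below 0.015 m and height (world z) of green_jar_center between 0.041 and 0.051 m and horizontal distance between yellow_jar_center and yellow_liner below 0.015 m and height (world z) of yellow_jar_center between 0.041 and 0.051 m and distance of each of red_sample_center, green_sample_center, burner_center, mortar_center from where it was at the start of the episode below 0.02 m and angle between each of red_sample_center, green_sample_center, burner_center, mortar_center's own z axis and vertical below 0.2 rad); the robot touches nothing.
It fails at once if a sample jar, the burner or the mortar is moved 20 mm or more or tipped (distance of any of red_sample_center, green_sample_center, burner_center, mortar_center from where it was at the start of the episode above 0.02 m or angle between any of red_sample_center, green_sample_center, burner_center, mortar_center's own z axis and vertical above 0.2 rad).
It fails at once if a jar of the order is tipped over (more than 45 degrees) (angle between any of red_jar_center, green_jar_center, yellow_jar_center's own z axis and vertical above 0.785 rad).
It also fails if it takes over 80 s, if anything falls off the work surface, if the arm or the gripper's body presses on something with over 40 N, if the wrist force passes 120 N, or if a joint passes its speed limit or range.

## Working session

There is one attempt and no reset: what is moved stays moved. The work goes in short steps, Python scripts to look and compute and a tool call to move; the robot and the scene stay as the last step left them, time stands still between calls to the robot, and variables do not carry over. Pictures are saved under pics/ and viewed, about 12 in all and at most 16, crops included, and the job is handed in when it is done.

Besides the shell and the picture viewer there is one more tool, called by a JSON object that holds its "fn" and its "kwargs", one argument or row to a line. jog_arm: Moves the arm, as the interface text tells. Its arguments: {"type":"object","properties":{"rows":{"type":"array","items":{"type":"array","items":{"type":"number"}}},"force":{"type":"number"}},"required":["rows"]}

```bash
ls; mkdir -p pics; python3 - <<'E'
from workcell import monitor, imaging, bot
import cv2
print(monitor.read_state()); print(bot.pinch_z)
for n in("scene","side","wrist"):
    print(n,imaging.camera_params(n)); cv2.imwrite(f"pics/{n}0.png",imaging.read_camera(n))
E
```

```text
pics
{'time': 0.0, 'q': array([-3.68729248e-02,  2.64758385e-01,  1.60540212e+00, -1.02884678e-05,
        1.27369307e+00, -3.69154909e-02]), 'joint_vel': array([-0.00040462,  0.00080707,  0.00029522, -0.00225361,  0.00013953,
        0.00083031]), 'joint_torque': array([ 6.10465631e-04, -5.15121067e+01, -3.67308676e+01, -4.07824507e-05,
        1.31324201e-02,  1.46811578e-05]), 'tool_pos': array([6.74205454e-01, 4.20906505e-05, 2.07243373e-01]), 'tcp_rot': array([ 1.20815092,  1.21093923, -1.21079511]), 'wrist_force': array([ 0.44931926, -0.71745849,  0.2676999 ]), 'torque': array([ 0.0141799 , -0.03385912, -0.0050998 ]), 'width': 0.9977282358471378}
0.0187
scene {'fx': 436.5887409247891, 'fy': 436.5887409247891, 'cx': 276.33120343022347, 'cy': 206.77593220756955, 'T': array([[ 0.52131906,  0.66454001, -0.5353625 ,  1.12615195],
       [ 0.85331002, -0.39902906,  0.33561558, -0.33311405],
       [ 0.00940479, -0.63179299, -0.77508011,  0.80863544],
       [ 0.        ,  0.        ,  0.        ,  1.        ]])}
side {'fx': 461.4226482655354, 'fy': 461.4226482655354, 'cx': 281.2545073610336, 'cy': 210.10064802867007, 'T': array([[-0.95596562, -0.12978991,  0.26321914,  0.36478387],
       [-0.29333514,  0.45061413, -0.84314969,  0.74834066],
       [-0.00917794, -0.88323354, -0.46884356,  0.49582541],
       [ 0.        ,  0.        ,  0.        ,  1.        ]])}
wrist {'fx': 325.19226210127806, 'fy': 325.19226210127806, 'cx': 282.06819655463715, 'cy': 211.6452504473361, 'T_tool_cam': array([[ 2.39794976e-04, -3.25913107e-01,  9.45399698e-01,
        -1.66395273e-01],
       [ 9.99999900e-01, -2.77474427e-04, -3.49299356e-04,
        -1.96038782e-06],
       [ 3.76165478e-04,  9.45399688e-01,  3.25913008e-01,
        -8.31717129e-02],
       [ 0.00000000e+00,  0.00000000e+00,  0.00000000e+00,
         1.00000000e+00]])}
```

View pics/scene0.png

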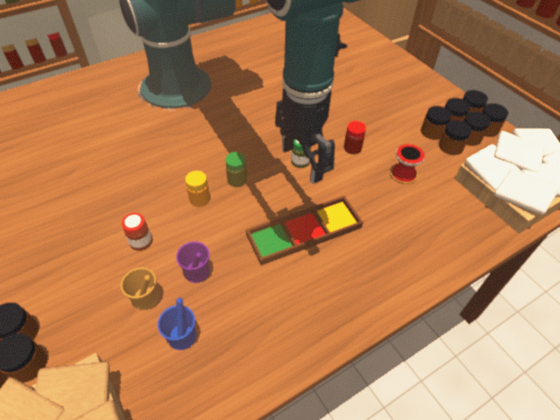

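View pics/side0.png

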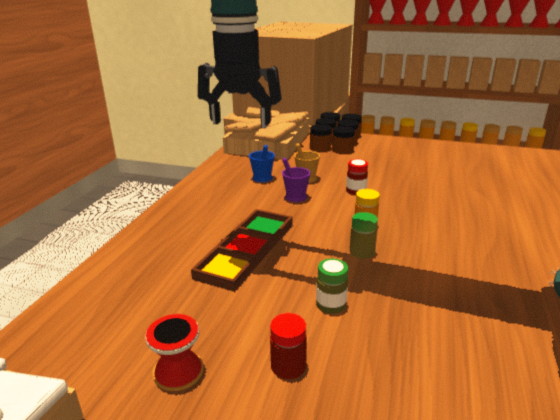

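View pics/wrist0.png

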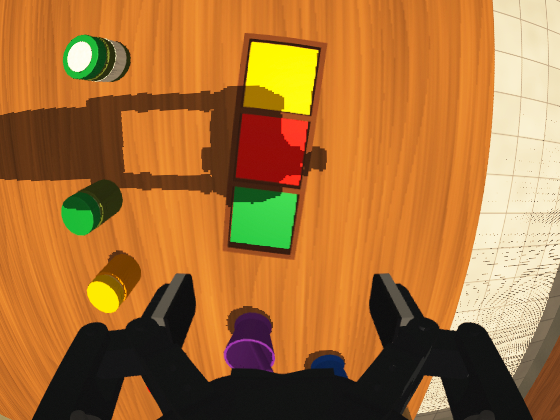

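Candidates (scene pixels): red lids are the plain jar (355,130), the sample with sticker (135,222) and the burner (408,162). Green lids are the plain jar (235,160) and the sample (301,150, partly hidden). Yellow is the only one, at (197,180). The brass mortar is at (140,288); the purple and blue ones are look-alikes. The tray, from one end, runs green (270,240), red (304,228), yellow (340,217).

```bash
cat > h.py <<'E'
import numpy as np, cv2
from scipy.spatial.transform import Rotation as R
from workcell import monitor, imaging, bot
def cam(n):
    p=imaging.camera_params(n)
    if n=="wrist":
        s=monitor.read_state(); T=np.eye(4); T[:3,:3]=R.from_rotvec(s["tcp_rot"]).as_matrix(); T[:3,3]=s["tool_pos"]
        p["T"]=T@p["T_tool_cam"]; p["fish"]=1
    return p
def cast(p,uv,z):
    u,v=(uv[0]-p["cx"])/p["fx"],(uv[1]-p["cy"])/p["fy"]
    if "fish" in p:
        r=np.hypot(u,v)+1e-12; d=np.array([np.sin(r)*u/r,np.sin(r)*v/r,np.cos(r)])
    else: d=np.array([u,v,1.])
    d=p["T"][:3,:3]@d; o=p["T"][:3,3]
    return o+d*(z-o[2])/d[2]
H={"red":[(0,8),(172,180)],"green":[(45,85)],"yellow":[(22,34)]}
def blobs(im,c,smin=150,vmin=90,amin=60):
    h=cv2.cvtColor(im,cv2.COLOR_BGR2HSV); m=0
    for a,b in H[c]: m=m|cv2.inRange(h,(a,smin,vmin),(b,255,255))
    m=cv2.morphologyEx(m,cv2.MORPH_OPEN,np.ones((3,3),np.uint8))
    n,l,s,ce=cv2.connectedComponentsWithStats(m)
    return [(ce[i],s[i]) for i in range(1,n) if s[i][4]>amin]
E
python3 - <<'E'
from h import *
for n in("scene","side","wrist"):
    p=cam(n); im=cv2.imread(f"pics/{n}0.png")
    for c in H:
        for ce,s in blobs(im,c):
            print(n,c,ce.round(),s, "lid",cast(p,ce,.07)[:2].round(3),"mat",cast(p,ce,.008)[:2].round(3))
p=cam("wrist")
# tray outline corners at rim height, wrist
print([cast(p,c,.022)[:2].round(3) for c in [(246,34),(326,45),(295,258),(223,249)]])
for n,c,z in [("scene",(140,276),.065),("scene",(410,154),.074),("side",(173,330),.074),("side",(307,158),.065),("scene",(194,252),.065),("scene",(178,316),.065),("side",(357,167),.076),("side",(333,268),.076)]: print(c,cast(cam(n),c,z)[:2].round(3))
# burner: base; scene
E
```

```text
scene red [54. 37.] [49 33 11  8 70] lid [-0.34  -0.255] mat [-0.463 -0.248]
scene red [355. 136.] [346 120  20  34 515] lid [0.521 0.277] mat [0.47  0.329]
scene red [410. 153.] [397 144  28  20 266] lid [0.641 0.354] mat [0.6   0.411]
scene red [404. 173.] [392 164  24  18 341] lid [0.681 0.296] mat [0.644 0.349]
scene red [304. 228.] [285 213  40  32 808] lid [0.696 0.007] mat [0.66  0.036]
scene red [135. 229.] [121 217  26  22 281] lid [ 0.516 -0.298] mat [ 0.465 -0.295]
scene yellow [195. 178.] [186 171  20  15 237] lid [ 0.447 -0.128] mat [ 0.39  -0.111]
scene yellow [338. 217.] [325 203  30  28 546] lid [0.708 0.087] mat [0.673 0.122]
side red [376.  12.] [367   0  19  25 310] lid [ 0.936 -4.371] mat [ 1.019 -5.117]
side red [398.  12.] [390   0  18  25 320] lid [ 0.721 -4.401] mat [ 0.773 -5.15 ]
side red [420.  12.] [411   0  20  26 338] lid [ 0.505 -4.403] mat [ 0.525 -5.153]
side red [443.  13.] [434   0  20  26 355] lid [ 0.287 -4.421] mat [ 0.276 -5.174]
side red [467.  13.] [457   0  22  27 376] lid [ 0.067 -4.441] mat [ 0.024 -5.197]
side red [491.  13.] [480   0  24 
[... 1243 characters left out ...]
67   56 2893] lid [ 0.656 -0.032] mat [ 0.653 -0.055]
wrist green [ 78. 220.] [ 61 207  33  28 708] lid [ 0.437 -0.032] mat [ 0.389 -0.055]
wrist yellow [283.  74.] [ 246   42   73   73 3857] lid [0.675 0.111] mat [0.675 0.116]
wrist yellow [253. 103.] [245  97  19  11 130] lid [0.647 0.084] mat [0.642 0.085]
wrist yellow [103. 297.] [ 87 281  32  32 750] lid [ 0.447 -0.135] mat [ 0.4  -0.18]
[array([0.636, 0.161]), array([0.72 , 0.148]), array([ 0.69 , -0.098]), array([ 0.602, -0.086])]
(140, 276) [ 0.624 -0.328]
(410, 154) [0.645 0.348]
(173, 330) [0.64 0.35]
(307, 158) [ 0.626 -0.313]
(194, 252) [ 0.627 -0.215]
(178, 316) [ 0.739 -0.298]
(357, 167) [ 0.493 -0.262]
(333, 268) [0.466 0.156]
```

The views agree within about 5 mm. Mats: green (0.652,-0.050), red (0.662,0.032), yellow (0.673,0.113). Jars: green (0.439,-0.034), yellow (0.447,-0.135), red about (0.50,0.295). I'm going to hover over the plain green jar for the close check.

{"fn": "jog_arm", "kwargs": {
  "rows": [
    [0.03,-0.05,0.01,0,0,0,100],
    [0.06,-0.1,0.015,0,0,0,100],
    [0.06,-0.15,0.02,0,0,0,100],
    [0.06,-0.2,0.03,0,0,0,100],
    [0.06,-0.235,0.034,0,0,0,100],
    [0.06,-0.235,0.034,0,0,0,100],
    [0.06,-0.235,0.034,0,0,0,100],
    [0.06,-0.235,0.034,0,0,0,100]
  ],
  "force": 40
}}

```text
time: 0.95
tool_pos: [0.4408, -0.0341, 0.1488]
tcp_rot: [1.21, 1.208, -1.209]
wrist_force: [0.2, 0.2, -0.2]
width: 0.997
```

```bash
cat > look.py <<'E'
import sys; from h import *
p=cam("wrist"); im=imaging.read_camera("wrist"); cv2.imwrite(f"pics/{sys.argv[1]}.png",im)
s=monitor.read_state(); print(s["time"],s["tool_pos"].round(4),s["tcp_rot"].round(3),s["width"])
for c in H:
    for ce,b in blobs(im,c,130,60,150): print(c,ce.round(),b,"top",cast(p,ce,.074)[:2].round(4),"placed/mat",cast(p,ce,.008)[:2].round(4))
E
python3 look.py w1
```

```text
1.0 [ 0.4412 -0.0341  0.1489] [ 1.209  1.209 -1.209] 1.0014689716140819
red [488. 135.] [ 459   95   58   79 3240] top [0.6156 0.0349] placed/mat [0.6634 0.031 ]
green [318.   4.] [294   0  48  12 408] top [0.467  0.1258] placed/mat [0.4742 0.1468]
green [283. 198.] [ 253  167   61   63 3002] top [ 0.4416 -0.023 ] placed/mat [ 0.4418 -0.0427]
green [471. 206.] [ 441  171   61   68 2902] top [ 0.6074 -0.0285] placed/mat [ 0.6529 -0.0498]
yellow [499.  63.] [ 474   23   51   79 2890] top [0.624  0.0989] placed/mat [0.6741 0.1125]
yellow [293. 313.] [ 267  293   52   41 1684] top [ 0.4507 -0.1322] placed/mat [ 0.4534 -0.1819]
```

View pics/w1.png

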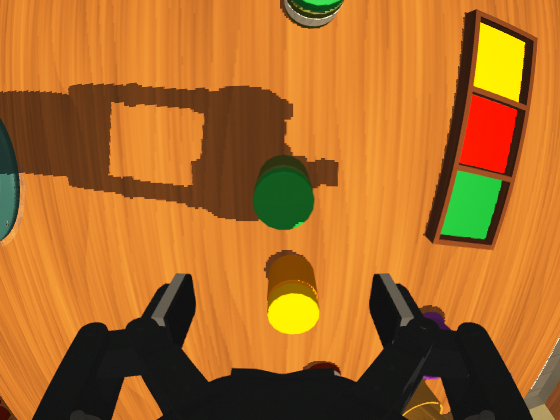

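The crop check confirms it: plain green lid at (283,200), no sticker; the sample is at (314,8). I need a sharper lid centre, using the front edge plus the lid radius.

```bash
python3 - <<'E'
from h import *
p=cam("wrist"); im=cv2.imread("pics/w1.png")
print("green front+r",cast(p,(283,230),.076)[:2]+[0,.024],"sides",cast(p,(253,200),.076)[:2],cast(p,(313.5,200),.076)[:2])
print("yellow front+r",cast(p,(293,334),.076)[:2]+[0,.024])
print(im[165:232:4,283].tolist())
E
```

```text
green front+r [ 0.44186366 -0.02479551] sides [ 0.4187157  -0.02386533] [ 0.46537546 -0.02387342]
yellow front+r [ 0.45144786 -0.13187159]
[[24, 64, 60], [24, 74, 14], [33, 94, 21], [33, 91, 19], [31, 91, 17], [29, 90, 17], [30, 91, 17], [31, 91, 20], [31, 92, 19], [31, 92, 19], [30, 91, 18], [30, 88, 18], [31, 90, 19], [32, 90, 21], [30, 88, 18], [32, 91, 19], [34, 95, 59]]
```

{"fn": "jog_arm", "kwargs": {
  "rows": [
    [0.02,0.001,-0.0095,0,0,0,100],
    [0.06,0.001,-0.0095,0,0,0,100],
    [0.1,0.001,-0.0095,0,0,0,100],
    [0.128,0.001,-0.0095,0,0,0,100],
    [0.128,0.001,-0.0095,0,0,0,100],
    [0.128,0.001,-0.0095,0,0,0,100],
    [0.128,0.001,-0.0095,0,0,0,20],
    [0.128,0.001,-0.0095,0,0,0,20],
    [0.128,0.001,-0.0095,0,0,0,20],
    [0.128,0.001,-0.0095,0,0,0,20],
    [0.128,0.001,-0.0095,0,0,0,20],
    [0.128,0.001,-0.0095,0,0,0,20],
    [0.128,0.001,-0.0095,0,0,0,20]
  ]
}}

```text
time: 2.3
tool_pos: [0.444, -0.0248, 0.023]
tcp_rot: [1.211, 1.206, -1.206]
wrist_force: [-0.7, 0.4, 6.2]
width: 0.558
```

{"fn": "jog_arm", "kwargs": {
  "rows": [
    [-0.03,0,0,0,0,0,20],
    [-0.07,0,0,0,0,0,20],
    [-0.07,0,0,0,0,0,20]
  ]
}}

```text
time: 2.6
tool_pos: [0.449, -0.0253, 0.0993]
tcp_rot: [1.215, 1.196, -1.198]
wrist_force: [1.9, -0.2, -1.8]
width: 0.554
```

```bash
python3 look.py w2
```

```text
2.65 [ 0.4471 -0.0251  0.0968] [ 1.214  1.199 -1.201] 0.561630245285078
red [505. 149.] [ 474  104   63   87 3807] top [0.6075 0.0381] placed/mat [0.663  0.0312]
green [484. 228.] [ 452  191   66   73 3245] top [ 0.5998 -0.0222] placed/mat [ 0.6527 -0.0498]
green [282. 298.] [ 227  244  111  106 9162] top [ 0.4493 -0.0724] placed/mat [ 0.4504 -0.1175]
yellow [311.   3.] [290   0  44   7 153] top [0.4663 0.1193] placed/mat [0.4732 0.1403]
yellow [518.  67.] [ 492   22   53   89 3416] top [0.6154 0.0983] placed/mat [0.6737 0.1122]
yellow [282. 247.] [236 236  94  31 652] top [ 0.4491 -0.0326] placed/mat [ 0.4501 -0.0638]
yellow [283. 359.] [ 254  345   60   29 1323] top [ 0.4504 -0.1344] placed/mat [ 0.4518 -0.2007]
```

View pics/w2.png

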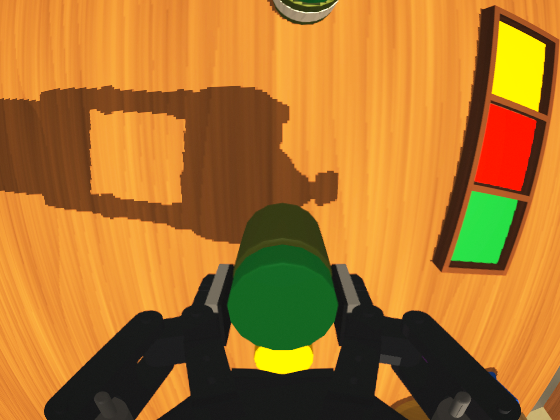

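Grasp holds and the jar is upright and centred between the pads; only the green sample's edge is visible at the top (305,10). I'm carrying it to the green mat.

{"fn": "jog_arm", "kwargs": {
  "rows": [
    [0,0.03,0.003,0,0,0,20],
    [0,0.07,0.01,0,0,0,20],
    [0,0.11,0.015,0,0,0,20],
    [0,0.15,0.02,0,0,0,20],
    [0,0.185,0.026,0,0,0,20],
    [0,0.206,0.027,0,0,0,20],
    [0,0.206,0.027,0,0,0,20],
    [0,0.206,0.027,0,0,0,20],
    [0,0.206,0.027,0,0,0,20]
  ]
}}

```text
time: 3.55
tool_pos: [0.651, -0.0519, 0.0981]
tcp_rot: [1.213, 1.201, -1.203]
wrist_force: [-0.0, 0.3, -1.8]
width: 0.56
```

{"fn": "jog_arm", "kwargs": {
  "rows": [
    [0.03,0.002,0,0,0,0,20],
    [0.055,0.002,0,0,0,0,20],
    [0.066,0.002,0,0,0,0,20],
    [0.066,0.002,0,0,0,0,20],
    [0.066,0.002,0,0,0,0,20],
    [0.066,0.002,0,0,0,0,20]
  ]
}}

```text
time: 4.15
tool_pos: [0.6539, -0.0519, 0.0329]
tcp_rot: [1.213, 1.2, -1.202]
wrist_force: [-0.0, -0.1, -2.2]
width: 0.558
```

{"fn": "jog_arm", "kwargs": {
  "rows": [
    [0.003,-0.001,0,0,0,0,20],
    [0.003,-0.001,0,0,0,0,20]
  ]
}}

```text
time: 4.35
tool_pos: [0.6528, -0.052, 0.03]
tcp_rot: [1.213, 1.2, -1.202]
wrist_force: [0.4, -0.2, -2.5]
width: 0.557
```

{"fn": "jog_arm", "kwargs": {
  "rows": [
    [0.0015,0,0,0,0,0,20],
    [0.002,0,0,0,0,0,20],
    [0.002,0,0,0,0,0,20]
  ]
}}

```text
time: 4.65
tool_pos: [0.653, -0.0519, 0.0297]
tcp_rot: [1.213, 1.2, -1.202]
wrist_force: [-3.4, 1.0, 7.0]
width: 0.558
```

Contact (+7 N). I'm releasing the jar and rising.

{"fn": "jog_arm", "kwargs": {
  "rows": [
    [0,0,0,0,0,0,60],
    [0,0,0,0,0,0,100],
    [0,0,0,0,0,0,100],
    [0,0,0,0,0,0,100],
    [0,0,0,0,0,0,100],
    [-0.03,0,0,0,0,0,100],
    [-0.07,0,0,0,0,0,100],
    [-0.1,0,0,0,0,0,100],
    [-0.1,0,0,0,0,0,100],
    [-0.1,0,0,0,0,0,100]
  ]
}}

```text
time: 5.65
tool_pos: [0.6526, -0.0519, 0.1308]
tcp_rot: [1.214, 1.198, -1.2]
wrist_force: [0.5, -0.7, 0.0]
width: 1.001
```

```bash
python3 look.py w3; python3 - <<'E'
from h import *
s=monitor.read_state(); t=R.from_rotvec(np.array([1,1,-1])*1.2092)
print("turn to level (tool)",(R.from_rotvec(s["tcp_rot"]).inv()*t).as_rotvec().round(4))
E
```

```text
5.7 [ 0.6514 -0.0518  0.1291] [ 1.213  1.201 -1.202] 1.000102337326581
red [289. 103.] [ 242   57   96   94 7302] top [0.6582 0.0315] placed/mat [0.6605 0.0315]
red [143. 398.] [132 382  27  31 399] top [ 0.4936 -0.2721] placed/mat [ 0.4472 -0.3619]
green [53.  6.] [ 31   0  46  15 459] top [0.4708 0.1285] placed/mat [0.4177 0.1572]
green [278. 202.] [ 235  150   88  104 6349] top [ 0.6502 -0.038 ] placed/mat [ 0.6501 -0.0586]
yellow [301.  26.] [ 254    0   93   59 4563] top [0.6663 0.0856] placed/mat [0.671  0.1016]
yellow [ 72. 297.] [  52  277   40   41 1143] top [ 0.4495 -0.1323] placed/mat [ 0.39   -0.1808]
turn to level (tool) [ 0.0001  0.0012 -0.01  ]
```

View pics/w3.png

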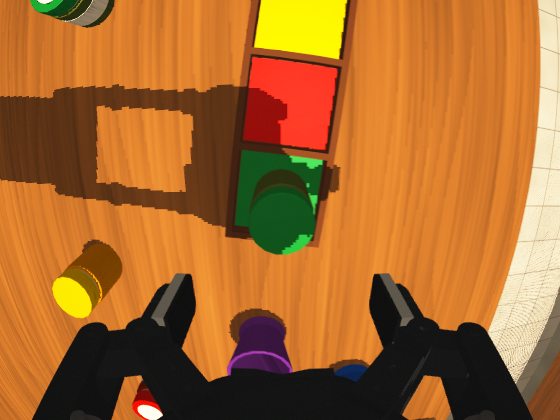

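Green stands in its compartment, lid at (281,222), which casts to about (0.651,-0.050). Next is yellow at (0.450,-0.132).

{"fn": "jog_arm", "kwargs": {
  "rows": [
    [0,-0.04,0.016,0,0,-0.01,100],
    [0,-0.085,0.034,0,0,-0.01,100],
    [0,-0.13,0.052,0,0,-0.01,100],
    [0,-0.17,0.068,0,0,-0.01,100],
    [0,-0.201,0.08,0,0,-0.01,100],
    [0,-0.201,0.08,0,0,-0.01,100],
    [0,-0.201,0.08,0,0,-0.01,100],
    [0,-0.201,0.08,0,0,-0.01,100]
  ]
}}

```text
time: 6.5
tool_pos: [0.4509, -0.1315, 0.1265]
tcp_rot: [1.208, 1.209, -1.21]
wrist_force: [-0.4, 0.1, -0.2]
width: 0.998
```

```bash
cat > lid.py <<'E'
import sys; from h import *
# front edge and sides of the lid blob nearest the image centre; arg: colour, lid height
p=cam("wrist"); im=imaging.read_camera("wrist"); cv2.imwrite(f"pics/{sys.argv[3]}.png",im)
c=sys.argv[1]; z=float(sys.argv[2])
ce,b=min(blobs(im,c,130,60,300),key=lambda q:np.hypot(*(q[0]-[282,212])))
x,y,w,h=b[:4]; cu=x+w/2
print(b,"tcp",monitor.read_state()["tool_pos"].round(4),"centre",(cast(p,(cu,y+h),z)[:2]+[0,.024]).round(4),"width",np.ptp([cast(p,(u,y+h-w/2),z)[0] for u in(x,x+w)]).round(4))
E
python3 lid.py yellow .076 w4
```

```text
[255 198  53  16 552] tcp [ 0.4513 -0.1315  0.1268] centre [ 0.4504 -0.1009] width 0.0366
```

View pics/w4.png

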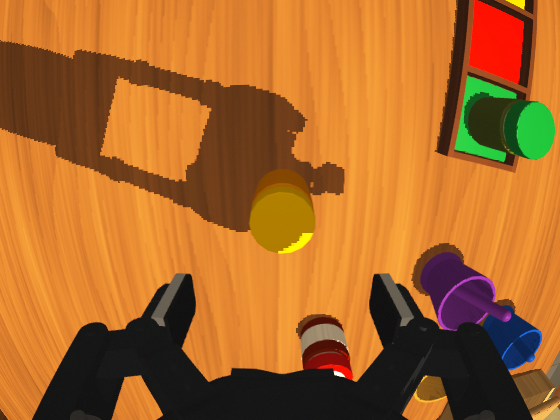

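The plain yellow lid (282,221) is exactly below the tool. I'm descending and gripping.

{"fn": "jog_arm", "kwargs": {
  "rows": [
    [0.03,0,0,0,0,0,100],
    [0.07,0,0,0,0,0,100],
    [0.105,0,0,0,0,0,100],
    [0.105,0,0,0,0,0,100],
    [0.105,0,0,0,0,0,100],
    [0.105,0,0,0,0,0,20],
    [0.105,0,0,0,0,0,20],
    [0.105,0,0,0,0,0,20],
    [0.105,0,0,0,0,0,20],
    [0.105,0,0,0,0,0,20],
    [0.105,0,0,0,0,0,20],
    [0.105,0,0,0,0,0,20]
  ]
}}

```text
time: 7.75
tool_pos: [0.453, -0.1322, 0.0241]
tcp_rot: [1.209, 1.205, -1.207]
wrist_force: [0.1, 2.0, 5.6]
width: 0.556
```

{"fn": "jog_arm", "kwargs": {
  "rows": [
    [-0.03,0,0,0,0,0,20],
    [-0.07,0,0,0,0,0,20],
    [-0.11,0,0,0,0,0,20],
    [-0.12,0,0,0,0,0,20],
    [-0.12,0,0,0,0,0,20]
  ]
}}

```text
time: 8.25
tool_pos: [0.4546, -0.1326, 0.1471]
tcp_rot: [1.21, 1.2, -1.204]
wrist_force: [-0.1, -0.8, -1.6]
width: 0.559
```

{"fn": "jog_arm", "kwargs": {
  "rows": [
    [0,0.015,-0.017,0,0,0,20],
    [0,0.04,-0.045,0,0,0,20],
    [0,0.07,-0.078,0,0,0,20],
    [0,0.1,-0.111,0,0,0,20],
    [0,0.13,-0.145,0,0,0,20],
    [0,0.16,-0.178,0,0,0,20],
    [0,0.19,-0.212,0,0,0,20],
    [0,0.21,-0.234,0,0,0,20],
    [0,0.2195,-0.2446,0,0,-0.008,20],
    [0,0.2195,-0.2446,0,0,-0.008,20],
    [0,0.2195,-0.2446,0,0,-0.008,20],
    [0,0.2195,-0.2446,0,0,-0.008,20]
  ]
}}

```text
time: 9.45
tool_pos: [0.6724, 0.1111, 0.1466]
tcp_rot: [1.205, 1.207, -1.213]
wrist_force: [-1.4, 0.0, -1.9]
width: 0.553
```

{"fn": "jog_arm", "kwargs": {
  "rows": [
    [0.03,0.0015,-0.001,0,0,0,20],
    [0.07,0.0015,-0.001,0,0,0,20],
    [0.1,0.0015,-0.001,0,0,0,20],
    [0.112,0.0015,-0.001,0,0,0,20],
    [0.114,0.0015,-0.001,0,0,0,20],
    [0.116,0.0015,-0.001,0,0,0,20],
    [0.116,0.0015,-0.001,0,0,0,20]
  ]
}}

```text
time: 10.15
tool_pos: [0.6744, 0.1111, 0.0316]
tcp_rot: [1.206, 1.205, -1.212]
wrist_force: [0.4, -0.0, -1.0]
width: 0.554
```

{"fn": "jog_arm", "kwargs": {
  "rows": [
    [0.0015,0,0,0,0,0,20],
    [0.0025,0,0,0,0,0,20],
    [0.003,0,0,0,0,0,20]
  ]
}}

```text
time: 10.45
tool_pos: [0.675, 0.1108, 0.0311]
tcp_rot: [1.207, 1.204, -1.211]
wrist_force: [-5.7, -2.6, 11.1]
width: 0.554
```

{"fn": "jog_arm", "kwargs": {
  "rows": [
    [0,0,0,0,0,0,60],
    [0,0,0,0,0,0,100],
    [0,0,0,0,0,0,100],
    [0,0,0,0,0,0,100],
    [0,0,0,0,0,0,100],
    [-0.03,0,0,0,0,0,100],
    [-0.07,0,0,0,0,0,100],
    [-0.1,0,0,0,0,0,100],
    [-0.11,0,0,0,0,0,100],
    [-0.11,0,0,0,0,0,100]
  ]
}}

```text
time: 11.45
tool_pos: [0.6764, 0.1116, 0.1434]
tcp_rot: [1.209, 1.202, -1.208]
wrist_force: [0.1, 0.3, -0.4]
width: 1.003
```

```bash
python3 look.py w5; python3 - <<'E'
from h import *
cv2.imwrite("pics/s5.png",imaging.read_camera("side"))
E
```

```text
11.5 [0.675  0.1114 0.1411] [ 1.207  1.204 -1.211] 1.0017042429651053
red [86. 17.] [  44    0   82   41 2800] top [0.5201 0.278 ] placed/mat [0.4765 0.3011]
red [265. 267.] [ 229  233   78   65 3804] top [0.6629 0.0646] placed/mat [0.6594 0.028 ]
green [ 56. 172.] [  29  147   48   54 1292] top [0.478  0.1506] placed/mat [0.4227 0.138 ]
green [256. 321.] [ 227  303   67   47 1187] top [0.6533 0.0084] placed/mat [ 0.647  -0.0441]
green [259. 359.] [ 236  345   46   29 1016] top [ 0.654  -0.0418] placed/mat [ 0.648  -0.1084]
```

View pics/w5.png

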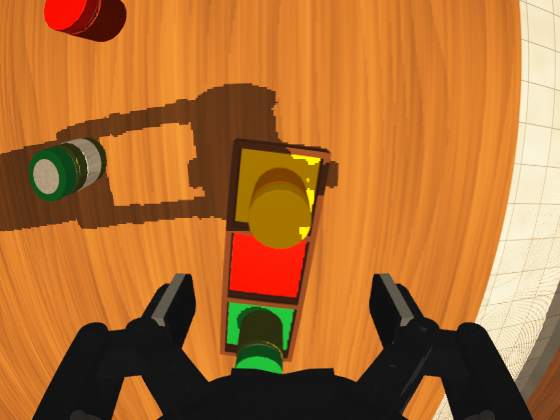

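Yellow is placed (lid (279,217), about (0.673,0.1125)). The plain red lid is at the top left (70,8). I'm moving over it to look close.

{"fn": "jog_arm", "kwargs": {
  "rows": [
    [0,-0.02,-0.021,0,0,0,100],
    [0,-0.05,-0.052,0,0,0,100],
    [0,-0.08,-0.084,0,0,0,100],
    [0,-0.11,-0.115,0,0,0,100],
    [0,-0.14,-0.147,0,0,0,100],
    [0,-0.17,-0.178,0,0,0,100],
    [0,-0.17,-0.178,0,0,0,100],
    [0,-0.17,-0.178,0,0,0,100],
    [0,-0.17,-0.178,0,0,0,100]
  ]
}}

```text
time: 12.45
tool_pos: [0.5037, 0.2884, 0.1371]
tcp_rot: [1.203, 1.206, -1.215]
wrist_force: [-1.4, 0.0, 1.1]
width: 1.0
```

```bash
python3 lid.py red .076 w6
```

```text
[ 243  158   64   79 4004] tcp [0.5042 0.2883 0.1375] centre [0.498  0.2962] width 0.0472
```

View pics/w6.png

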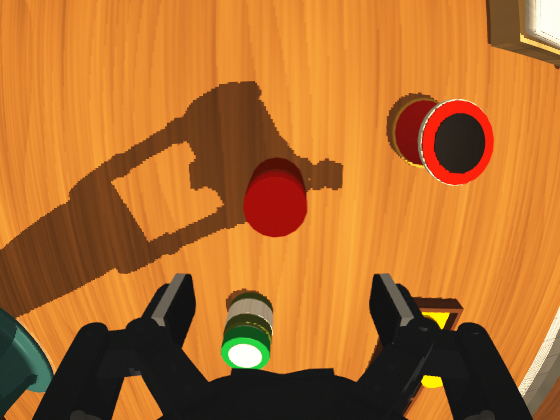

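Plain red lid (275,205) without sticker, centre (0.498,0.296), width 47 mm. The sample (246,352) and burner (455,140) are clear of it. Descending.

{"fn": "jog_arm", "kwargs": {
  "rows": [
    [0.02,-0.006,-0.008,0,0,0,100],
    [0.05,-0.006,-0.008,0,0,0,100],
    [0.09,-0.006,-0.008,0,0,0,100],
    [0.116,-0.006,-0.008,0,0,0,100],
    [0.116,-0.006,-0.008,0,0,0,100],
    [0.116,-0.006,-0.008,0,0,0,100],
    [0.116,-0.006,-0.008,0,0,0,20],
    [0.116,-0.006,-0.008,0,0,0,20],
    [0.116,-0.006,-0.008,0,0,0,20],
    [0.116,-0.006,-0.008,0,0,0,20],
    [0.116,-0.006,-0.008,0,0,0,20],
    [0.116,-0.006,-0.008,0,0,0,20],
    [0.116,-0.006,-0.008,0,0,0,20]
  ]
}}

```text
time: 13.8
tool_pos: [0.4996, 0.2964, 0.024]
tcp_rot: [1.207, 1.204, -1.212]
wrist_force: [-0.4, -0.7, 5.2]
width: 0.557
```

{"fn": "jog_arm", "kwargs": {
  "rows": [
    [-0.03,0,0,0,0,0,20],
    [-0.07,0,0,0,0,0,20],
    [-0.11,0,0,0,0,0,20],
    [-0.14,0,0,0,0,0,20],
    [-0.14,0,0,0,0,0,20],
    [-0.14,0,0,0,0,0,20]
  ]
}}

```text
time: 14.4
tool_pos: [0.4999, 0.2974, 0.1652]
tcp_rot: [1.209, 1.203, -1.209]
wrist_force: [-0.9, -0.5, -2.6]
width: 0.555
```

```bash
python3 lid.py red .22 w7;  python3 - <<'E'
from h import *
s=monitor.read_state(); t=R.from_rotvec(np.array([1,1,-1])*1.2092)
print(s["tool_pos"],(R.from_rotvec(s["tcp_rot"]).inv()*t).as_rotvec().round(4))
E
```

```text
[  228   203   110   146 12434] tcp [0.4987 0.2967 0.1634] centre [0.5    0.2998] width 0.0453
[0.49873455 0.29671386 0.16338908] [-0.0013  0.0053 -0.0006]
```

{"fn": "jog_arm", "kwargs": {
  "rows": [
    [0,0.01,0.016,0,0.005,0,20],
    [0,0.03,0.049,0,0.005,0,20],
    [0,0.05,0.081,0,0.005,0,20],
    [0,0.073,0.118,0,0.005,0,20],
    [0,0.096,0.156,0,0.005,0,20],
    [0,0.12,0.195,0,0.005,0,20],
    [0,0.14,0.227,0,0.005,0,20],
    [0,0.156,0.253,0,0.005,0,20],
    [0,0.164,0.267,0,0.005,0,20],
    [0,0.164,0.267,0,0.005,0,20],
    [0,0.164,0.267,0,0.005,0,20],
    [0,0.164,0.267,0,0.005,0,20]
  ]
}}

```text
time: 15.65
tool_pos: [0.6613, 0.0309, 0.1641]
tcp_rot: [1.209, 1.21, -1.21]
wrist_force: [-0.6, -0.2, -1.5]
width: 0.552
```

{"fn": "jog_arm", "kwargs": {
  "rows": [
    [0.03,0.001,0.001,0,0,0,20],
    [0.07,0.001,0.001,0,0,0,20],
    [0.11,0.001,0.001,0,0,0,20],
    [0.127,0.001,0.001,0,0,0,20],
    [0.132,0.001,0.001,0,0,0,20],
    [0.133,0.001,0.001,0,0,0,20],
    [0.133,0.001,0.001,0,0,0,20]
  ]
}}

```text
time: 16.35
tool_pos: [0.663, 0.0307, 0.0323]
tcp_rot: [1.209, 1.209, -1.208]
wrist_force: [-0.3, 0.5, -1.3]
width: 0.561
```

{"fn": "jog_arm", "kwargs": {
  "rows": [
    [0.001,0,0,0,0,0,20],
    [0.002,0,0,0,0,0,20],
    [0.002,0,0,0,0,0,20]
  ]
}}

```text
time: 16.65
tool_pos: [0.6634, 0.0307, 0.0308]
tcp_rot: [1.21, 1.209, -1.207]
wrist_force: [-0.7, -0.3, -1.7]
width: 0.555
```

{"fn": "jog_arm", "kwargs": {
  "rows": [
    [0.001,0,0,0,0,0,20],
    [0.0015,0,0,0,0,0,20],
    [0.0015,0,0,0,0,0,20]
  ]
}}

```text
time: 16.95
tool_pos: [0.6635, 0.0308, 0.0305]
tcp_rot: [1.21, 1.209, -1.207]
wrist_force: [-2.5, 0.8, 4.9]
width: 0.554
```

Contact again. I'm releasing, rising and checking everything.

{"fn": "jog_arm", "kwargs": {
  "rows": [
    [0,0,0,0,0,0,60],
    [0,0,0,0,0,0,100],
    [0,0,0,0,0,0,100],
    [0,0,0,0,0,0,100],
    [0,0,0,0,0,0,100],
    [-0.03,0,0,0,0,0,100],
    [-0.07,0,0,0,0,0,100],
    [-0.12,0,0,0,0,0,100],
    [-0.17,0,0,0,0,0,100],
    [-0.17,0,0,0,0,0,100],
    [-0.17,0,0,0,0,0,100]
  ]
}}

```text
time: 18.05
tool_pos: [0.6648, 0.0307, 0.2034]
tcp_rot: [1.212, 1.205, -1.203]
wrist_force: [-0.5, -0.1, -0.0]
width: 1.001
```

```bash
python3 look.py w8; python3 - <<'E'
from h import *
cv2.imwrite("pics/s8.png",imaging.read_camera("side"))
E
```

```text
18.1 [0.6632 0.0307 0.2008] [ 1.21   1.208 -1.206] 0.9981505776431349
red [277. 179.] [ 241  141   74   78 4564] top [0.6611 0.0446] placed/mat [0.6605 0.0292]
green [91. 84.] [ 66  61  45  46 994] top [0.4756 0.1466] placed/mat [0.4336 0.1539]
green [268. 254.] [ 237  214   66   80 3279] top [ 0.6514 -0.033 ] placed/mat [ 0.6487 -0.0657]
yellow [292. 103.] [ 252   68   74   75 3618] top [0.6748 0.115 ] placed/mat [0.6773 0.1153]
```

View pics/w8.png

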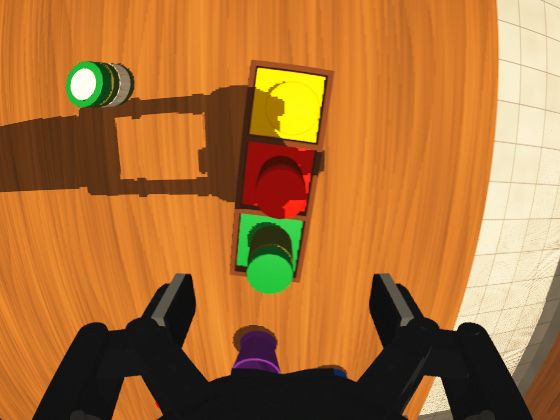

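View pics/s8.png

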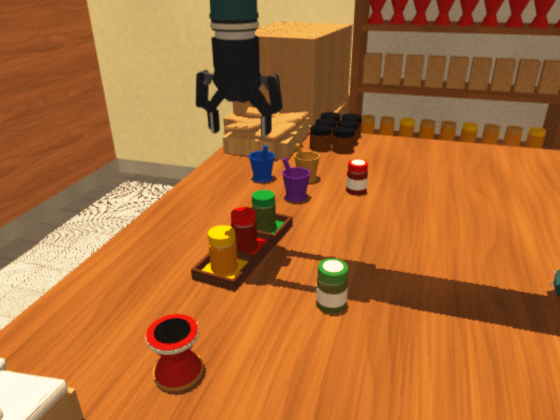

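The three jars stand upright on their mats; the samples, burner and mortars are at their original pixels. One last numeric check of the lid centres (red (282,193), yellow (293,107), green (270,269)), then I hand in.

```bash
python3 - <<'E'
from h import *
from workcell import finish_job
p=cam("wrist"); ok=True
for n,uv,m in [("red",(282,193),(.663,.0315)),("yellow",(293,107),(.6735,.1125)),("green",(270,269),(.6525,-.050))]:
    c=cast(p,uv,.084)[:2]; d=np.hypot(*(c-m)); ok&=d<.010; print(n,c.round(4),"off",d.round(4))
a,b=[cv2.imread(f"pics/{n}.png").astype(int) for n in("side0","s8")]
for n,(x,y,w,h) in {"burner":(140,310,70,85),"gsample":(312,255,42,60),"rsample":(342,155,30,42),"mortar":(296,148,26,36)}.items(): print(n,"pixel change",np.abs(a-b)[y:y+h,x:x+w].mean().round(2))
if ok: print(finish_job())
E
```

```text
red [0.6621 0.0346] off 0.0032
yellow [0.6714 0.1111] off 0.0025
green [ 0.6502 -0.043 ] off 0.0074
burner pixel change 2.74
gsample pixel change 9.28
rsample pixel change 11.13
mortar pixel change 2.54
the job is handed in; nothing more can be done
None
```

The red, green and yellow plain-lid jars are standing upright in the compartments that match their lids, released, and I handed the job in at about 18 s of the 80 s. No verdict was reported.

- **Jar positions:** the last wrist picture put the lid centres 3.2 mm (red), 2.5 mm (yellow) and 7.4 mm (green) from the middle of their mats, against a limit of 15 mm. An earlier look from closer by put green within about 2 mm, so the two green readings disagree by about 7 mm. The last one was at a steeper angle with hand-picked pixels.
- **Samples, burner and mortar:** in the final side picture all four appear where they started. The burner and mortar regions hardly changed (mean pixel change 2.7 and 2.5). The sample regions changed more (9.3 green, 11.1 red). I put that down to moved shadows and the jars taken from beside them, but I did not re-measure the samples' positions.
- **Robot:** the gripper is open with the fingertips about 0.20 m above the counter, touching nothing. The largest wrist force I read was about 13 N.

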